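Clear the sorting bed and pile up the drive housings

ROBOT

A 6-joint arm with a two-finger parallel gripper is mounted at the origin on the work surface. World frame = base frame: x ahead of the robot, y to its left, z up, the work surface at z = 0. Lengths are in m, angles in rad, forces in N, time in s.
With the tool pointing down it reaches from about 0.35 to 0.725 m from the base axis. Payload 4.3 kg.
Tool frame: the origin (TCP) lies at the very end of the fingers, on their centre line; the grasp point (between the pads) lies 19 mm behind it; z points along the fingers, y is the line along which they close (so a half turn about z gives the same grasp; the last joint's range is limited). The gripper opens to 85 mm and grips with 20 to 120 N. Pads are 22 mm wide; open, the fingers measure 114 mm over their backs; the gripper's body (76 mm by 85 mm) begins 54 mm behind the grasp point. The pads swing forward as they close: fully open they stand 13 mm farther back than shut.
Start: joints at [-1.448, 0.377, 0.081, 1.274, 0, 1.46], TCP at [0.133, -0.56, 0.231] pointing down, gripper open.
Joint ranges: [-2.72, 2.72], [-0.84, 1.66], [-1.02, 1.22], [-1.77, 2.12], [-1.37, 1.28], [-3.14, 3.14]. Speed limits (rad/s): [2.57, 2.57, 3.14, 3.14, 3.14, 3.14].

INTERFACE

Orientations are given as a unit quaternion [x, y, z, w].
In Python, from cell import arm gives the robot as it stands. The module is installed in compiled form; this text tells all that it offers. Calls block until the motion is done:
- arm.move_ptp(position, orientation): joint-space move of the TCP to a pose.
- arm.move_l(position, ori=None, feed=0.15): straight line of the TCP; ori=None keeps the orientation; feed is the mean speed in m/s.
- arm.set_joints(angles): joint-space move.
- arm.open_gripper() and arm.grab(strength=None): open the fingers fully, or close them until they stop; strength is the grip in N (None keeps the last).
- arm.pause(seconds).
- arm.inverse_kinematics(position, orientation): joint angles nearest the present ones, or None.
- arm.sense(): the state.
- arm.read_camera(name): name is "scene" or "side" or "wrist"; returns (picture, depth): 420x560x3 uint8, blue, green, red; 420x560 float32, m along the optical axis (not along the pixel's ray), 0 where there is no reading.
- arm.camera_info(name): a dict with "fx", "fy", "cx", "cy" (pixels), "k1" (the pictures are not rectified: a ray, as slopes to the right and down, at radius r is drawn at 1 + k1 r^2 times it, then the intrinsics apply), "R" (3x3) and "t" (3): a world point X has camera coordinates R X + t; the wrist camera has in their place "hand_eye" (4x4, takes a point from camera to tool coordinates, whose origin is the TCP and whose axes are the flange's). Camera axes: x right, y down, z forward; pixel columns grow to the right and rows downward; lengths in m; the calibration is good to about 2 mm. A picture is of the moment at which its call begins: read the wrist's pose just before it. camera_info takes no time and is no camera call.
A pose or a line that the arm cannot do raises arm.Unreachable and nothing moves.
- arm.close_job(): hands the job in; it is judged then, once.
The state is a dict: "time_s": time; "qpos": joint angles; "qd": joint speeds; "effort": joint torques, N m; "ee_pos": TCP position; "orientation": TCP orientation; "force": force on the tool from outside, world axes, zero at the start; "wrist_torque": the same for the moment, N m; "finger_gap": opening from 0.0 (shut) to 1.0 (fully open); "grasp_force": force on a finger pad.
Only numpy, scipy, OpenCV 4.12 (cv2) and the standard library are available. Lean on these libraries where they do the work, as an engineer would, in place of code of your own. Each camera call takes 0.05 s, during which the arm holds its last target. There are 200 camera calls.

TASK

First take the brush and sweep all the plastic offcuts off the station's bed into the scrap tray at its end, touching them only with the brush, and stand the brush back squarely on its rubber mat. Then stack all the metal drive housings flat into one square pile with flush edges on the cork pad in the middle of the bed, their long sides along the pad's long side. Leave the multimeter, the spool and the jar alone.

Things in the scene. Friction and masses are not known exactly. Their poses are not given: they have to be found in the camera images.
- station: fixed sorting station on the bench: a flat grey bed 156 mm (its x) by 160 mm (its y, from -80 to +80 mm) with its top 30 mm above the bench; aluminium side rails 6 mm thick with their inner faces at x = -78 and +78 mm and tops 40 mm above the bench run along y; at the +y end the bed drops off into an open scrap tray. The -y end has no wall. Origin: under the bed's centre, at bench height; z up.
- pad (a point): centre of the thin cork pad (106 mm along the station's x, 50 mm along its y, flush) in the middle of the bed, at the height of the bed's top; axes as the station's
- tray (a point): centre of the scrap tray's floor, 3 mm above the bench and 27 mm below the bed; the tray is 156 mm (station x) by 90 mm (station y, from +80 to +170 mm), its other walls 40 mm high
- rest: thin dark rubber mat fixed to the bench, the brush's rest, 130 x 50 x 4 mm; origin at the centre of its underside, x along its length
- brush: block brush standing on its bristles, 160 g: stiff bristle block 110 (x) x 34 (y) mm, 26 mm high, a wooden back 116 x 38 mm from 26 to 40 mm, and on it a wooden grip ridge 90 (x) x 20 (y) mm from 40 to 66 mm high. Origin: centre of the bristles' underside; x along its length, z up. Treat it as rigid.
- drive1: flat dark-grey metal drive housing with three thin grooves along its top, 100 (x) x 44 (y) x 12 (z) mm, about 110 g, all alike; origin at the centre of its underside; lies flat on the bench at the start; 4 to 6 of them are present
- drive2: flat dark-grey metal drive housing with three thin grooves along its top, 100 (x) x 44 (y) x 12 (z) mm, about 110 g, all alike; origin at the centre of its underside; lies flat on the bench at the start; 4 to 6 of them are present
- drive3: flat dark-grey metal drive housing with three thin grooves along its top, 100 (x) x 44 (y) x 12 (z) mm, about 110 g, all alike; origin at the centre of its underside; lies flat on the bench at the start; 4 to 6 of them are present
- drive4: flat dark-grey metal drive housing with three thin grooves along its top, 100 (x) x 44 (y) x 12 (z) mm, about 110 g, all alike; origin at the centre of its underside; lies flat on the bench at the start; 4 to 6 of them are present
- drive5: flat dark-grey metal drive housing with three thin grooves along its top, 100 (x) x 44 (y) x 12 (z) mm, about 110 g, all alike; origin at the centre of its underside; lies flat on the bench at the start; 4 to 6 of them are present
- drive6: flat dark-grey metal drive housing with three thin grooves along its top, 100 (x) x 44 (y) x 12 (z) mm, about 110 g, all alike; origin at the centre of its underside; lies flat on the bench at the start; 4 to 6 of them are present
- scrap1: chunky white plastic connector offcut, 20 x 16 x 14 mm, 15 g; origin at its centre; lies on the bed at the start; 2 to 4 of them are present
- scrap2: chunky white plastic connector offcut, 20 x 16 x 14 mm, 15 g; origin at its centre; lies on the bed at the start; 2 to 4 of them are present
- scrap3: chunky white plastic connector offcut, 20 x 16 x 14 mm, 15 g; origin at its centre; lies on the bed at the start; 2 to 4 of them are present
- scrap4: chunky white plastic connector offcut, 20 x 16 x 14 mm, 15 g; origin at its centre; lies on the bed at the start; 2 to 4 of them are present
- multimeter: orange multimeter lying on the bench, 75 x 145 x 36 mm, bystander; origin at the centre of its underside
- spool: solder spool standing on the bench, 56 mm across, 42 mm high, bystander; origin at the centre of its underside
- jar: small amber jar, 48 mm across, 55 mm high, bystander; origin at the centre of its underside
There are look-alikes about, which are no part of the job. What is shaped like the drive5 but blue or pink is not meant.

How it is judged:
By the outcome, as a careful person would: the job done as asked, in the order asked, and still so for the second after the job is handed in, with the robot touching nothing.
Of drive1, drive2, drive3, drive4, drive5, drive6 only 4 to 6 are there at a start; the rules pass over those that are not, and their reading is None.
Of scrap1, scrap2, scrap3, scrap4 only 2 to 4 are there at a start; the rules pass over those that are not, and their reading is None.
At some moment in a run one of drive1, drive2, drive3, drive4, drive5, drive6 may be knocked a few centimetres aside while the robot is not near it.
Once in a run the grip may slacken for a moment while it holds something.
It also fails if it takes over 210 s, if anything falls off the work surface, if the arm or the gripper's body presses on something with over 40 N, if the wrist force passes 120 N, or if a joint passes its speed limit or range.

## Working session

There is one attempt and no reset: what is moved stays moved. The work goes in short steps, each a Python script; the robot and the scene stay as the last script left them, time stands still between calls to the robot, and variables do not carry over. Pictures are saved under pics/ and viewed, at most 14 in all, crops included, and the job is handed in when it is done.

```bash
mkdir -p pics; python3 - <<'E'
from cell import arm
import cv2,numpy as np
for n in("scene","side"):
    p,d=arm.read_camera(n); cv2.imwrite(f"pics/{n}0.png",p); np.savez(f"{n}0.npz",p=p,d=d)
    print(n,arm.camera_info(n), (d>0).mean())
print(arm.camera_info("wrist"));print(arm.sense())
E
```

```text
scene {'fx': 488.3173684434077, 'fy': 488.3173684434077, 'cx': 279.847547019566, 'cy': 213.6279724407619, 'k1': 0.05491259051334174, 'R': array([[-0.83348274,  0.55216097,  0.02061032],
       [ 0.30654177,  0.49311266, -0.81416954],
       [-0.45971586, -0.67227833, -0.5802613 ]]), 't': array([ 0.43719823, -0.11246886,  1.59234033])} 0.9961352040816327
side {'fx': 458.30576825218185, 'fy': 458.30576825218185, 'cx': 284.7782044881336, 'cy': 207.91436551395995, 'k1': 0.04452436482119093, 'R': array([[-0.88231077, -0.47013756,  0.02232439],
       [-0.30942695,  0.5436569 , -0.78018725],
       [ 0.35465852, -0.69527538, -0.62514756]]), 't': array([0.4526384 , 0.19984577, 1.11584095])} 0.9957227891156463
{'fx': 344.1679556745603, 'fy': 344.1679556745603, 'cx': 278.7218277086416, 'cy': 206.36811353879506, 'k1': -0.03851566001835381, 'hand_eye': array([[ 6.02795046e-04, -9.44554096e-01, -3.28355289e-01,
         8.50478853e-02],
       [ 9.99999473e-01,  2.96374173e-04,  9.83243758e-04,
        -8.36465841e-04],
       [-8.31410892e-04, -3.28355709e-01,  9.44553777e-01,
        -1.41863706e-01],
       [ 0.00000000e+00,  0.00000000e+00,  0.00000000e+00,
         1.00000000e+00]])}
{'time_s': 0.1, 'qpos': array([-1.44830953e+00,  3.78031226e-01,  7.97666190e-02,  1.27442875e+00,
       -1.96704817e-05,  1.46051573e+00]), 'qd': array([ 0.00041498, -0.0013123 ,  0.00178226,  0.00043606,  0.00110255,
        0.00098667]), 'effort': array([ 1.92341628e-03, -4.64693642e+01,  2.70582139e+01,  1.20245630e-02,
        1.68052998e-04, -5.58103494e-06]), 'ee_pos': array([ 0.13257288, -0.55889115,  0.23043356]), 'orientation': array([ 9.93234611e-01,  1.16121091e-01, -1.56239030e-05, -9.48438323e-04]), 'force': array([ 0.56437398, -0.34525164, -0.74100808]), 'wrist_torque': array([ 0.02458786,  0.00692257, -0.01088428]), 'grasp_force': 0.0, 'finger_gap': 1.0031522724540658}
```

View pics/scene0.png

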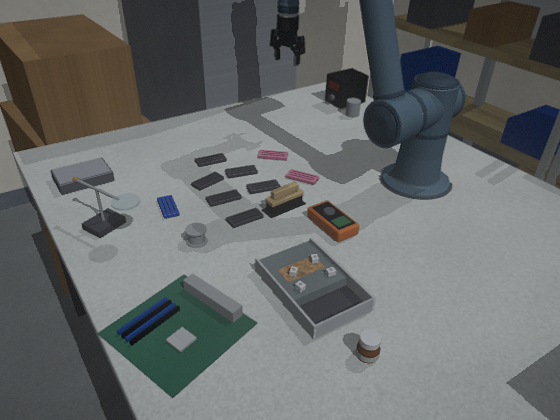

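View pics/side0.png

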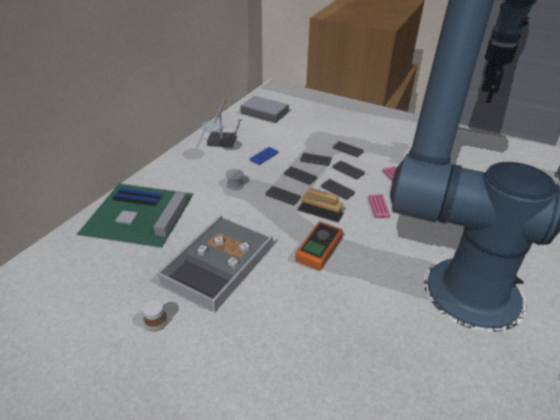

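Candidates in the scene view: dark drives at (210,160), (241,171), (207,181), (263,187), (223,198) and (244,217). The look-alikes are pink at (272,155) and (302,177) and blue at (168,206), plus the long blue/black parts on the green board at (150,318). The brush is at (285,198) on its mat, and the four offcuts at (315,258), (293,270), (331,271) and (300,286).

```bash
cat > h.py <<'E'
from cell import arm
import cv2,numpy as np
from scipy.spatial.transform import Rotation as Ro
def cam(name,pose=None):
    """fx..., R_wc (cam->world), centre"""
    c=arm.camera_info(name); K=np.array([[c['fx'],0,c['cx']],[0,c['fy'],c['cy']],[0,0,1]])
    if name=='wrist':
        p,q=pose; A=np.eye(4);A[:3,:3]=Ro.from_quat(q).as_matrix();A[:3,3]=p
        M=A@c['hand_eye']; R,o=M[:3,:3],M[:3,3]
    else: R=c['R'].T; o=-R@c['t']
    return K,np.array([c['k1'],0,0,0.]),R,o
def cast(C,px,z):
    K,D,R,o=C
    u=cv2.undistortPoints(np.float64(px).reshape(-1,1,2),K,D)[:,0]
    r=np.c_[u,np.ones(len(u))]@R.T
    return (o+r*((z-o[2])/r[:,2])[:,None])[:,:2]
def proj(C,X):
    K,D,R,o=C; Rc=R.T
    return cv2.projectPoints(np.float64(X).reshape(-1,1,3),cv2.Rodrigues(Rc)[0],-Rc@o,K,D)[0][:,0]
def q(a): return (Ro.from_euler('z',a)*Ro.from_euler('x',np.pi)).as_quat()
def shot(tag):
    s=arm.sense(); p,d=arm.read_camera('wrist'); C=cam('wrist',(s['ee_pos'],s['orientation']))
    cv2.imwrite(f'pics/{tag}.png',p); np.savez(f'{tag}.npz',p=p,d=d,R=C[2],o=C[3]); return C,p,d
def load(tag):
    f=np.load(f'{tag}.npz'); c=cam('wrist',(np.zeros(3),[0,0,0,1])); return (c[0],c[1],f['R'],f['o']),f['p'],f['d']
E
python3 - <<'E'
from h import *
C=cam('scene')
pt=lambda l,z:print(np.round(cast(C,l,z),3).tolist())
pt([(210,160),(241,171),(207,181),(263,187),(223,198),(244,217)],.012)
pt([(285,190)],.066); pt([(315,258),(293,270),(331,271),(300,286)],.044)
pt([(255,266),(313,242),(372,299),(317,331)],.04) # station outer corners
pt([(333,220),(195,236),(369,355)],0.02)
f=np.load('scene0.npz');print([f['p'][v,u].tolist() for u,v in[(210,160),(223,198),(223,206),(350,170)]])
for a in np.arange(-3,3.1,.5):
  for P in [(.3,-.45,.5),(.3,-.4,.45),(.4,-.3,.45)]:
    j=arm.inverse_kinematics(P,q(a)); print(round(a,1),P,None if j is None else np.round(j[[0,3,4,5]],2).tolist()) if a in(-1,.5,-2) else 0
E
```

```text
[[0.516, -0.438], [0.464, -0.321], [0.585, -0.323], [0.454, -0.201], [0.588, -0.212], [0.583, -0.095]]
[[0.454, -0.082]]
[[0.544, 0.183], [0.614, 0.19], [0.54, 0.24], [0.631, 0.243]]
[[0.68, 0.126], [0.507, 0.126], [0.517, 0.358], [0.676, 0.366]]
[[0.385, 0.058], [0.741, -0.08], [0.613, 0.458]]
[[49, 47, 47], [56, 53, 51], [135, 134, 130], [103, 103, 100]]
-2.0 (0.3, -0.45, 0.5) [-1.1, 2.09, 0.0, -2.24]
-2.0 (0.3, -0.4, 0.45) [-1.05, 1.81, 0.0, -2.2]
-2.0 (0.4, -0.3, 0.45) [-0.77, 1.81, 0.0, -1.91]
-1.0 (0.3, -0.45, 0.5) [-1.1, 2.09, 0.0, 3.04]
-1.0 (0.3, -0.4, 0.45) [-1.05, 1.81, 0.0, 3.09]
-1.0 (0.4, -0.3, 0.45) [-0.77, 1.81, 0.0, -2.91]
0.5 (0.3, -0.45, 0.5) [-1.1, 2.09, 0.0, 1.54]
0.5 (0.3, -0.4, 0.45) [-1.05, 1.81, 0.0, 1.59]
0.5 (0.4, -0.3, 0.45) [-0.77, 1.81, 0.0, 1.87]
```

```bash
python3 - <<'E'
from h import *
for P,t in [((.44,-.22,.38),'w1'),((.52,.17,.33),'w2')]:
    j1=np.arctan2(P[1],P[0]); arm.move_ptp(P,q(j1+np.pi)); arm.pause(.3); shot(t)
print(arm.sense()['time_s'])
E
cat > seg.py <<'E'
from h import *
def blobs(C,mask,z,amin):
    """contours -> metric min-area rectangles on plane z: (cx,cy,long,short,yaw of long)"""
    out=[]
    for c in cv2.findContours(mask.astype(np.uint8),cv2.RETR_EXTERNAL,cv2.CHAIN_APPROX_NONE)[0]:
        if cv2.contourArea(c)<amin: continue
        X=cast(C,c[:,0],z); (x,y),(w,h),_=r=cv2.minAreaRect(np.float32(X*1000))
        b=cv2.boxPoints(r); e=[b[1]-b[0],b[2]-b[1]]; e=max(e,key=np.linalg.norm)
        a=(np.arctan2(e[1],e[0])+np.pi/2)%np.pi-np.pi/2
        out.append((x/1000,y/1000,max(w,h),min(w,h),a,c[:,0].mean(0)))
    return out
def dark(p): 
    h=cv2.cvtColor(p,cv2.COLOR_BGR2HSV); return cv2.morphologyEx(((h[...,2]<85)&(h[...,1]<70)).astype(np.uint8),cv2.MORPH_CLOSE,np.ones((5,5)))
E
python3 - <<'E'
from seg import *
for t in('w1','w2'):
    C,p,d=load(t)
    for b in blobs(C,dark(p),.012,300): print(t,np.round(b[:5],3),b[5].round())
E
```

```text
4.0417
w1 [  0.468  -0.756 131.753  59.496  -0.745] [ 11. 293.]
w1 [ 8.0000e-01  8.9000e-02  9.9283e+01  8.0851e+01 -7.7700e-01] [535. 263.]
w1 [  0.575  -0.334 102.951  47.899   0.245] [252. 251.]
w1 [ 7.42000e-01 -3.70000e-01  1.18066e+03  4.59220e+02  1.10800e+00] [287. 357.]
w1 [ 5.77000e-01 -2.26000e-01  1.02071e+02  5.05770e+01 -1.02000e-01] [313. 225.]
w1 [ 5.75000e-01 -1.07000e-01  1.03137e+02  5.25410e+01 -2.20000e-02] [383. 193.]
w1 [  0.456  -0.332 101.113  49.003  -0.242] [219. 188.]
w1 [  0.444  -0.218 100.294  50.525  -0.235] [282. 148.]
w1 [ 4.43000e-01 -1.15000e-01  1.34184e+02  5.20500e+01 -2.42000e-01] [344. 111.]
w1 [ 5.87000e-01  1.26000e-01  1.84497e+02  1.24744e+02 -3.10000e-02] [524. 124.]
w1 [3.85000e-01 6.50000e-02 1.26189e+02 5.98500e+01 1.56900e+00] [451.  23.]
w1 [ 1.77000e-01 -4.37000e-01  3.04339e+02  1.02477e+02 -1.33900e+00] [67. 54.]
w2 [ 8.480000e-01  2.780000e-01  1.065433e+03  3.180270e+02 -1.255000e+00] [268. 369.]
w2 [ 0.723 -0.082 54.041 43.453  1.14 ] [ 74. 233.]
w2 [5.89000e-01 2.29000e-01 2.69667e+02 1.77159e+02 1.54000e+00] [292. 199.]
w2 [ 5.7100e-01 -1.9100e-01  9.7237e+01  2.0329e+01  6.9000e-02] [  4. 102.]
w2 [3.81000e-01 4.90000e-02 1.26731e+02 6.07710e+01 1.56500e+00] [230.  23.]
w2 [ 5.15000e-01 -9.20000e-02  2.25207e+02  6.38650e+01  0.00000e+00] [90. 86.]
w2 [ 0.471 -0.194 66.274 28.731  0.087] [ 9. 26.]
```

View pics/w1.png

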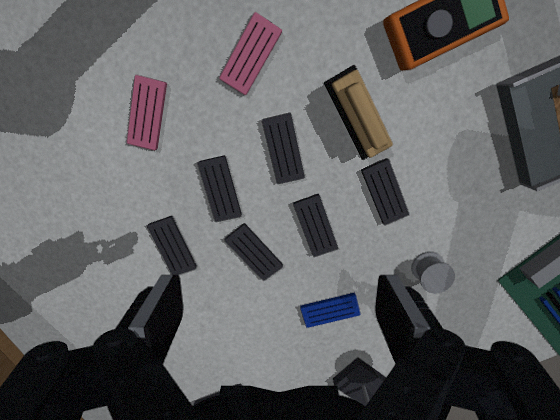

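View pics/w2.png

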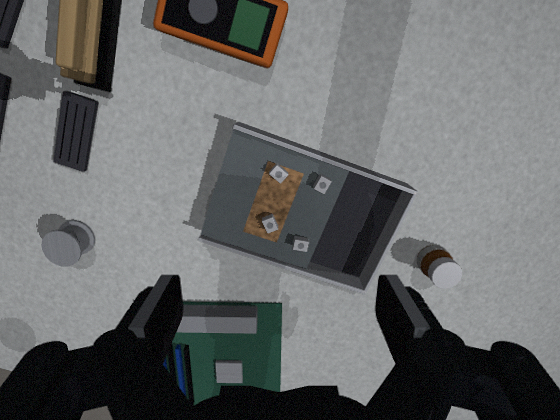

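Wrist view 1 shows six dark drives at (172,245), (252,251), (313,225), (383,193), (219,188) and (282,148), with the brush on its mat at (358,112). The pink ones at (147,112) and (250,53) and the blue one at (330,310) are excluded. Wrist view 2 shows the station with the cork pad at (275,203) and offcuts at (278,173), (322,185), (270,225) and (301,245), and the tray on the right.

```bash
python3 - <<'E'
from seg import *
C,p,d=load('w2')
H=cv2.cvtColor(p,cv2.COLOR_BGR2HSV)
cork=((H[...,0]<22)&(H[...,1]>70)&(H[...,2]>50)).astype(np.uint8); cork[:120]=0;cork[:,:200]=0;cork[:,330:]=0
cork=cv2.morphologyEx(cork,cv2.MORPH_CLOSE,np.ones((3,3)))
for b in blobs(C,cork,.03,200): print('cork',np.round(b[:5],4),b[5].round())
wh=(H[...,2]>135)&(H[...,1]<40); wh[:135]=0;wh[265:]=0;wh[:,:245]=0;wh[:,345:]=0
for b in blobs(C,wh,.04,30): print('scrap',np.round(b[:5],4),b[5].round())
print(np.round(cast(C,[(235,122),(415,190),(363,290),(200,237)],.04),4).tolist())
C,p,d=load('w1'); H=cv2.cvtColor(p,cv2.COLOR_BGR2HSV)
w=((H[...,0]>8)&(H[...,0]<28)&(H[...,1]>60)).astype(np.uint8); w[:60]=0; w[170:]=0; w[:,:310]=0; w[:,400:]=0
for b in blobs(C,w,.044,200): print('brush@back',np.round(b[:5],4),b[5].round())
m=(d>0)&(w>0); 
v,u=np.nonzero(m); K,D,R,o=C
uu=cv2.undistortPoints(np.float64(np.c_[u,v]).reshape(-1,1,2),K,D)[:,0]; X=o+(np.c_[uu,np.ones(len(u))]*d[m][:,None])@R.T
top=X[X[:,2]>.064]; print(len(top),len(X),np.percentile(X[:,2],[5,50,95]))
r=cv2.minAreaRect(np.float32(top[:,:2]*1000));print('ridge',r)
dk=dark(p);dk=((cv2.cvtColor(p,cv2.COLOR_BGR2HSV)[...,2]<30)).astype(np.uint8)|w; dk[:60]=0;dk[170:]=0;dk[:,:318]=0;dk[:,400:]=0
for b in blobs(C,cv2.morphologyEx(dk,cv2.MORPH_CLOSE,np.ones((3,3))),.004,300): print('mat+brush',np.round(b[:5],4),b[5].round())
cv2.imwrite('pics/c1.png',cv2.resize(np.hstack([p[50:180,300:420],load('w2')[1][100:230,200:320]]),None,fx=3,fy=3,interpolation=cv2.INTER_CUBIC))
E
```

```text
cork [ 5.838000e-01  1.809000e-01  1.056651e+02  4.990310e+01 -3.350000e-02] [273. 197.]
scrap [ 0.6273  0.2365 18.7081 14.7043 -1.4377] [301. 245.]
scrap [ 0.6115  0.1868 18.5613 15.0007  0.6963] [270. 225.]
scrap [ 0.5364  0.235  18.86   14.7494 -0.1617] [323. 185.]
scrap [ 0.5404  0.1757 18.4526 15.5966  1.1178] [278. 174.]
scrap [ 0.4867  0.2343 23.4376 14.5699 -0.9724] [336. 148.]
scrap [ 0.4921  0.1924 62.2591 17.4464 -1.2543] [305. 139.]
scrap [ 0.5025  0.1769 92.4182  4.8866  1.5375] [288. 146.]
[[0.4948, 0.105], [0.5051, 0.3533], [0.6669, 0.3468], [0.6583, 0.101]]
brush@back [ 4.454000e-01 -9.700000e-02  1.159704e+02  3.996660e+01  5.990000e-02] [362. 113.]
1091 2527 [0.036728   0.04470855 0.06986318]
ridge ((446.8949279785156, -94.5943603515625), (89.0427474975586, 20.856277465820312), 3.8147528171539307)
mat+brush [ 4.499000e-01 -9.350000e-02  1.307857e+02  5.003130e+01  6.200000e-02] [358. 112.]
```

View pics/c1.png

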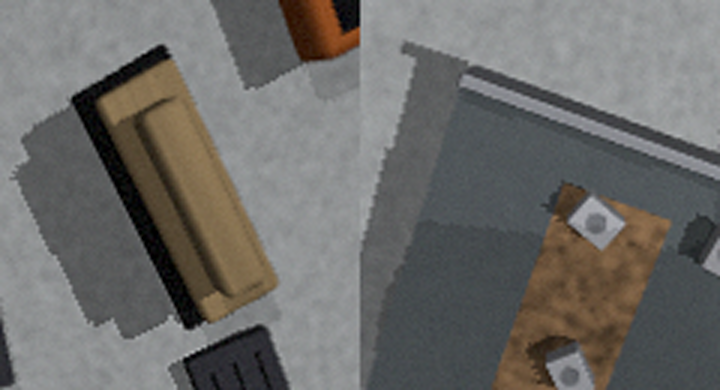

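The left crop shows the brush standing on the black mat, with its grip ridge free on both sides. The right crop shows the offcuts on the cork pad and bed. The choice is confirmed, so I'll grasp the brush.

```bash
cat >> h.py <<'E'
S=np.array([.5838,.1809]); TH=-.0335
def st(x,y,th=TH): c,s=np.cos(th),np.sin(th); return S+np.array([c*x-s*y,s*x+c*y])
def go(xy,z,a,feed=None):
    P=[xy[0],xy[1],z]
    arm.move_ptp(P,q(a)) if feed is None else arm.move_l(P,q(a),feed)
def st8():
    s=arm.sense(); print(round(s['time_s'],2),'tcp',s['ee_pos'].round(4),'F',s['force'].round(1),'gap',round(s['finger_gap'],3),'gf',round(s['grasp_force'],1),flush=True)
E
python3 - <<'E'
from h import *
a=np.pi+.0645; B=(.4465,-.0945)
arm.open_gripper(); go(B,.16,a); go(B,.047,a,.12); st8()
arm.grab(70); st8()
go(B,.15,a,.12); st8()
a=np.pi+TH
go(st(.020,-.062),.15,a); st8()
go(st(.020,-.062),.0747,a,.08); st8()
go(st(.020,.078),.0747,a,.07); st8()
go(st(.020,.078),.13,a,.15)
E
```

```text
6.58 tcp [ 0.4473 -0.0946  0.0476] F [-0.1 -0.6  0.1] gap 1.0 gf 0.0
7.19 tcp [ 0.4467 -0.0947  0.0473] F [ 0.3 -0.2  4.4] gap 0.218 gf 68.6
8.2 tcp [ 0.4458 -0.0942  0.1492] F [-0.3  0.2 -2.1] gap 0.217 gf 68.4
9.22 tcp [0.601  0.1172 0.1495] F [ 0.1 -0.4 -1.5] gap 0.215 gf 68.4
10.32 tcp [0.6024 0.1183 0.0754] F [ 0.1 -0.2 -1.8] gap 0.219 gf 68.4
12.47 tcp [0.6064 0.2579 0.0747] F [ 0.5 -0.2 -2. ] gap 0.219 gf 68.4
```

Held firmly. Second pass.

```bash
python3 - <<'E'
from h import *
a=np.pi+TH
go(st(-.020,-.062),.13,a); go(st(-.020,-.062),.0747,a,.08)
go(st(-.020,.078),.0747,a,.07); st8()
go(st(-.020,.078),.14,a,.15)
go(st(-.03,-.09),.26,a);arm.pause(.2); shot('w3'); st8()
p=arm.read_camera('scene')[0]; cv2.imwrite('pics/s3c.png',cv2.resize(p[220:350,230:390],None,fx=2.5,fy=2.5))
w=cv2.imread('pics/w3.png')
cv2.imwrite('pics/w3c.png',np.hstack([w,cv2.resize(p[230:340,250:380],(240,203)) if 0 else np.zeros((420,1,3),np.uint8)]))
E
```

```text
16.61 tcp [0.5664 0.2592 0.0747] F [ 0.3 -0.7 -2.4] gap 0.219 gf 68.5
18.28 tcp [0.5503 0.093  0.2587] F [-0.2  0.  -2.3] gap 0.218 gf 68.5
```

View pics/w3.png

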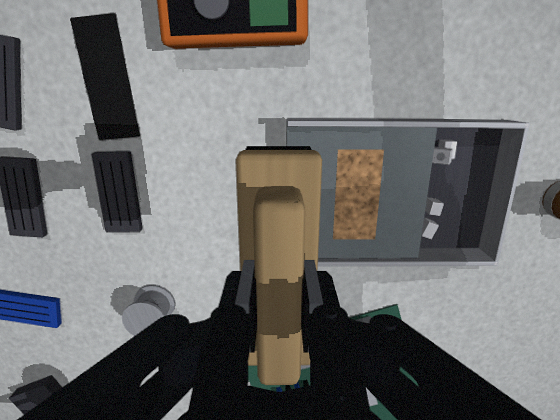

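The bed is clear: all four offcuts are in the tray at about (450,148), (441,156), (436,208) and (430,230). The empty mat is visible at (105,77), so I'll measure it and put the brush back.

```bash
python3 - <<'E'
from seg import *
C,p,d=load('w3'); H=cv2.cvtColor(p,cv2.COLOR_BGR2HSV)
m=(H[...,2]<32).astype(np.uint8); m[145:]=0;m[:,145:]=0;m[:,:50]=0
for b in blobs(C,cv2.morphologyEx(m,cv2.MORPH_OPEN,np.ones((3,3))),.004,500): print('mat',np.round(b[:5],4),b[5].round())
cork=((H[...,0]<22)&(H[...,1]>70)&(H[...,2]>50)).astype(np.uint8); cork[:120]=0;cork[250:]=0;cork[:,:326]=0;cork[:,420:]=0
for b in blobs(C,cork,.03,200): print('cork',np.round(b[:5],4),b[5].round())
# brush in the hand: wooden back outline (top part unoccluded) 
w=((H[...,0]>8)&(H[...,0]<28)&(H[...,1]>60)).astype(np.uint8); w[:148]=0;w[250:]=0;w[:,:225]=0;w[:,330:]=0
zb=arm.sense()['ee_pos'][2]-.047+.044
r=[cast(C,[(np.nonzero(w[v])[0].min(),v),(np.nonzero(w[v])[0].max(),v)],zb) for v in range(165,245,10)]
M=np.array([x.mean(0) for x in r]);print(zb,M.round(4).tolist(),np.polyfit(M[:,0],M[:,1],1))
t=np.nonzero(w.any(1))[0][0];print('top end',t,cast(C,[(280,t)],zb))
E
```

```text
mat [ 4.492000e-01 -9.250000e-02  1.281393e+02  4.875620e+01  5.450000e-02] [106.  73.]
cork [ 5.836000e-01  1.811000e-01  1.039373e+02  5.006390e+01 -3.220000e-02] [357. 193.]
0.25596725238166307 [[0.4972, 0.0956], [0.5016, 0.0954], [0.506, 0.0953], [0.5106, 0.0954], [0.5152, 0.095], [0.52, 0.0948], [0.5248, 0.0947], [0.5297, 0.0945]] [-0.03179844  0.11140671]
top end 148 [[0.48996741 0.09641733]]
```

```bash
python3 - <<'E'
from h import *
a=np.pi+.058; B=(.4503,-.0932)
go(B,.15,a); go(B,.06,a,.1); go(B,.0485,a,.03); st8(); go(B,.0472,a,.02); st8()
arm.open_gripper(); arm.pause(.2); go(B,.16,a,.15)
P=(.42,-.2,.36); j1=np.arctan2(P[1],P[0]); go(P[:2],P[2],j1+np.pi);arm.pause(.3); shot('w4'); st8()
from seg import *
C,p,d=load('w4')
for b in blobs(C,dark(p),.012,300):
    if 90<b[2]<110: print(np.round(b[:5],4),b[5].round())
E
```

```text
20.86 tcp [ 0.4501 -0.0931  0.0483] F [-0.3  0.4 -2.9] gap 0.221 gf 68.5
21.11 tcp [ 0.4505 -0.0933  0.0473] F [ 0.3 -0.4 -2.1] gap 0.217 gf 68.5
24.12 tcp [ 0.4199 -0.1995  0.3593] F [0.7 0.2 0.1] gap 0.993 gf 0.0
[ 0.8163  0.1071 94.0078 72.1834 -1.2566] [537. 284.]
[  0.5749  -0.3339 102.0648  48.3298   0.2219] [243. 272.]
[ 5.77500e-01 -2.24700e-01  1.02480e+02  4.86876e+01 -8.65000e-02] [307. 246.]
[ 5.72200e-01 -1.06200e-01  1.07518e+02  5.14336e+01 -3.45000e-02] [378. 214.]
[  0.4559  -0.3315 101.1324  48.9285  -0.2401] [210. 208.]
[  0.4441  -0.2172 100.8624  49.1063  -0.238 ] [275. 169.]
```

View pics/w4.png

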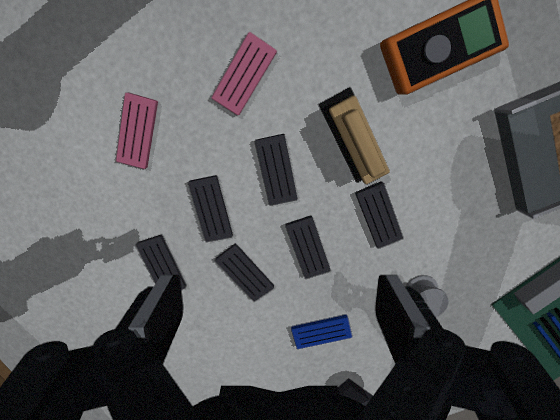

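The brush is back on the mat at (355,140), and the six drives sit where they were. Next I'll pick the first drive using a close measurement.

```bash
cat > pk.py <<'E'
from seg import *
def near(C,p,xy,z,vmax=68):
    H=cv2.cvtColor(p,cv2.COLOR_BGR2HSV); m=((H[...,2]<vmax)&(H[...,1]<80)).astype(np.uint8)
    m=cv2.morphologyEx(m,cv2.MORPH_CLOSE,np.ones((5,5)))
    bs=[b for b in blobs(C,m,z,300) if 90<b[2]<112 and 38<b[3]<56]
    return min(bs,key=lambda b:np.hypot(b[0]-xy[0],b[1]-xy[1]),default=None)
def closeup(xy,yaw,tag):
    """measure twice: coarse heading, then centred over the thing"""
    a=yaw+np.pi
    for k in (0,1):
        if k==0 or np.hypot(*(np.array(b[:2])-xy))>.004 or abs(b[4]-yaw)>.05:
            if k: xy=np.array(b[:2]);yaw=b[4];a=yaw+np.pi
            go(xy,.19,a); arm.pause(.25); C,p,d=shot(tag); b=near(C,p,xy,.012)
            assert b is not None,'no drive'
            print(tag,np.round(b[:5],4).tolist(),flush=True)
    return b
def pick(xy,yaw,tag):
    b=closeup(xy,yaw,tag); a=b[4]+np.pi
    go(b[:2],.05,a,.2); go(b[:2],.003,a,.06); arm.grab(60); st8()
    go(b[:2],.12,a,.15); st8(); return b
def hand(tag):
    """far (camera-side) end of the held drive, in mm along tool x from the TCP, and its tilt"""
    arm.pause(.2); s=arm.sense(); C,p,d=shot(tag)
    return C,p,s
def place(n,dx=0,dy=0,ax=0):
    """layer n; drive centre lies ax along tool x from the TCP"""
    a=TH+np.pi; xy=st(ax+dx,dy)   # tool x = -station x: centre = tcp - ax*ex
    z=.030+.012*n+.003
    go(xy,z+.07,a); go(xy,z+.006,a,.12); go(xy,z+.0005,a,.02); st8()
    arm.open_gripper(); arm.pause(.15); go(xy,.19,a,.25)
    arm.pause(.25); C,p,d=shot(f'pl{n}'); H=cv2.cvtColor(p,cv2.COLOR_BGR2HSV)
    st8(); return C,p
E
python3 - <<'E'
from pk import *
pick((.572,-.1062),-.03,'d1'); hand('h1')
E
```

```text
d1 [0.5764, -0.1022, 100.1201, 43.6222, -0.0201]
d1 [0.5769, -0.1022, 99.8411, 43.6393, -0.0195]
28.21 tcp [ 0.5775 -0.1024  0.0038] F [-0.3 -0.5  4.8] gap 0.493 gf 61.3
29.14 tcp [ 0.576  -0.1019  0.1188] F [-0.1 -1.1 -1.3] gap 0.488 gf 60.8
```

View pics/h1.png

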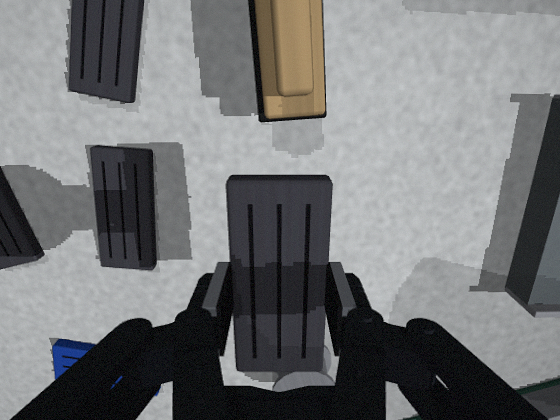

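The first drive is held level and centred (top edge at row 177, sides at columns 228–332), and the brush stands square on its mat above it. Now I'll place it.

```bash
python3 - <<'E'
from pk import *
C,p=place(0)
for X in [(0,0),(.02,.015),(.02,.04),(.065,0),(0,.0235)]:
    u,v=proj(C,[*st(*X),.042 if X[1]<.02 and X[0]<.05 else .03])[0].astype(int); print(X,(u,v),cv2.cvtColor(p,cv2.COLOR_BGR2HSV)[v-1:v+2,u-1:u+2].mean((0,1)).round())
for vm in(50,56,62,68): b=near(C,p,S,.042,vm); print(vm,None if b is None else np.round(b[:5],4))
cv2.imwrite('pics/pl0c.png',cv2.resize(p[60:300,130:450],None,fx=2,fy=2))
E
```

```text
31.59 tcp [0.5842 0.181  0.0338] F [ 0.5  0.4 -1. ] gap 0.493 gf 60.9
33.32 tcp [0.583  0.1807 0.1885] F [-0.   0.9 -0.5] gap 0.999 gf 0.0
(0, 0) (np.int64(278), np.int64(191)) [112.  37.  49.]
(0.02, 0.015) (np.int64(295), np.int64(212)) [118.  31.  54.]
(0.02, 0.04) (np.int64(321), np.int64(208)) [100.  25.  97.]
(0.065, 0) (np.int64(278), np.int64(252)) [99. 28. 95.]
(0, 0.0235) (np.int64(304), np.int64(187)) [45. 61. 90.]
50 None
56 [ 5.83600e-01  1.77000e-01  9.92266e+01  4.96097e+01 -4.03000e-02]
62 [ 5.83700e-01  1.77500e-01  9.89372e+01  5.10772e+01 -3.21000e-02]
68 [ 5.83600e-01  1.77200e-01  9.90051e+01  5.20628e+01 -3.44000e-02]
```

View pics/pl0c.png

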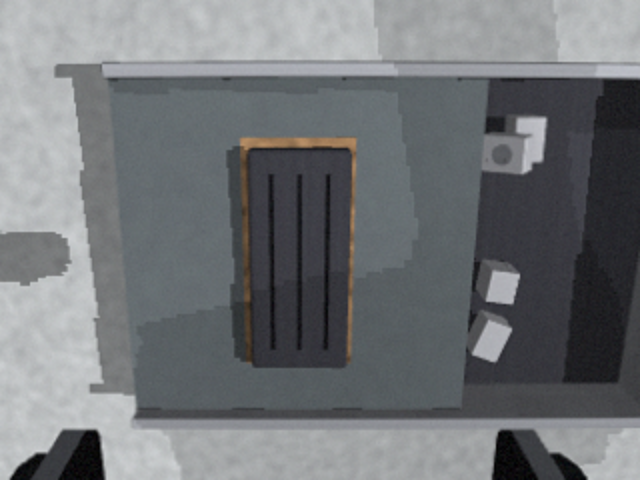

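The first drive lies centred on the cork pad, with a thin cork border all round, and all four offcuts are in the tray. On to the next drives.

```bash
cat >> pk.py <<'E'
def check(C,p,d,n):
    """station-frame extents (mm) of the top drive: x min/max, y max (-y side has shadow), top height"""
    z=.042+.012*n; H=cv2.cvtColor(p,cv2.COLOR_BGR2HSV); m=((H[...,2]<62)&(H[...,1]<60)).astype(np.uint8)
    c0=proj(C,[*S,z])[0]; lab=cv2.connectedComponents(cv2.morphologyEx(m,cv2.MORPH_CLOSE,np.ones((3,3))))[1]
    sub=lab[int(c0[1])-5:int(c0[1])+6,int(c0[0])-5:int(c0[0])+6]; v,u=np.nonzero(lab==np.bincount(sub[sub>0]).argmax())
    X=(cast(C,np.c_[u,v],z)-S)@np.array([[np.cos(TH),-np.sin(TH)],[np.sin(TH),np.cos(TH)]])*1000
    row=lambda lo,hi:round(float(np.percentile(X[(X[:,0]>lo)&(X[:,0]<hi)][:,1],99)),1)
    K,D,R,o=C; v0,u0=c0[1].astype(int),c0[0].astype(int)
    ray=np.append(cv2.undistortPoints(c0.reshape(1,1,2),K,D)[0,0],1); zt=(o+R@ray*np.median(d[v0-6:v0+7,u0-6:u0+7]))[2]
    print('check',n,'x',np.percentile(X[:,0],[.3,99.7]).round(1),'ymax L/R',row(-45,-30),row(30,45),'top z',round(float(zt),4),'exp',z,flush=True)
def one(n,xy,yaw):
    b=pick(xy,yaw,f'd{n+1}'); s=arm.sense(); assert abs(s['finger_gap']-.49)<.03
    C,p=place(n); check(*load(f'pl{n}'),n)
E
python3 - <<'E'
from pk import *
check(*load('pl0'),0)
one(1,(.5775,-.2247),-.087)
E
```

```text
check 0 x [-49.5  49.4] ymax L/R 14.0 21.5 top z 0.0415 exp 0.042
d2 [0.5791, -0.2233, 99.413, 43.3169, -0.1061]
37.37 tcp [ 0.5797 -0.2237  0.0038] F [-0.9  0.3  3.9] gap 0.488 gf 61.4
38.3 tcp [ 0.5782 -0.2229  0.1187] F [ 0.3 -0.5 -1. ] gap 0.493 gf 60.9
40.91 tcp [0.5842 0.181  0.0459] F [ 0.1  0.1 -0.4] gap 0.493 gf 61.0
42.58 tcp [0.5829 0.1807 0.1884] F [ 0.2  0.3 -0.2] gap 1.001 gf 0.0
check 1 x [-51.1  49.5] ymax L/R 13.5 20.7 top z 0.0534 exp 0.054000000000000006
```

```bash
python3 - <<'E'
from pk import *
one(2,(.4441,-.2172),-.238)
one(3,(.4559,-.3315),-.24)
E
```

```text
d3 [0.4439, -0.2146, 98.5987, 43.5419, -0.2359]
46.72 tcp [ 0.4443 -0.2149  0.0038] F [-0.7  0.2  5.3] gap 0.495 gf 61.0
47.65 tcp [ 0.4432 -0.2142  0.1191] F [-0.7 -0.1 -1.3] gap 0.491 gf 60.8
50.31 tcp [0.5841 0.181  0.0578] F [ 0.4 -0.5  0.4] gap 0.491 gf 60.9
51.94 tcp [0.5829 0.1807 0.1884] F [-0.5 -0.4  0.1] gap 0.998 gf 0.0
check 2 x [-51.9  50.2] ymax L/R 13.7 20.8 top z 0.0654 exp 0.066
d4 [0.4561, -0.3315, 98.9124, 43.6616, -0.241]
56.41 tcp [ 0.4566 -0.332   0.0038] F [-1.2  1.2  4.9] gap 0.488 gf 61.4
57.34 tcp [ 0.4554 -0.3309  0.1189] F [-0.  -0.4 -2.5] gap 0.491 gf 60.8
60.36 tcp [0.5842 0.181  0.0699] F [ 0.4  0.7 -0.4] gap 0.491 gf 60.9
61.94 tcp [0.5829 0.1807 0.1885] F [ 0.4  0.1 -0.7] gap 0.999 gf 0.0
check 3 x [-53.3  50.6] ymax L/R 13.8 20.7 top z 0.0776 exp 0.07800000000000001
```

```bash
python3 - <<'E'
from pk import *
one(4,(.5749,-.3339),.222)
p=load('pl4')[1]; s=arm.read_camera('scene')[0][220:350,240:390]; e=arm.read_camera('side')[0][190:320,140:290]
cv2.imwrite('pics/v5.png',np.vstack([np.hstack([cv2.resize(s,(380,329)),cv2.resize(e,(380,329))]),cv2.resize(p[80:240,0:560],(760,217))]))
E
```

```text
d5 [0.5767, -0.3358, 99.9699, 43.7972, 0.2263]
66.36 tcp [ 0.5773 -0.3363  0.0038] F [-0.5  0.4  3.3] gap 0.494 gf 61.2
67.29 tcp [ 0.5759 -0.3353  0.1187] F [-0.4 -0.2 -1.2] gap 0.491 gf 60.8
70.28 tcp [0.5842 0.181  0.0819] F [ 1.2  0.3 -0.2] gap 0.495 gf 60.9
71.81 tcp [0.5829 0.1807 0.1886] F [ 0.3 -0.2 -0.1] gap 0.996 gf 0.0
check 4 x [-55.3  48.8] ymax L/R 20.9 20.9 top z 0.0895 exp 0.09
```

View pics/v5.png

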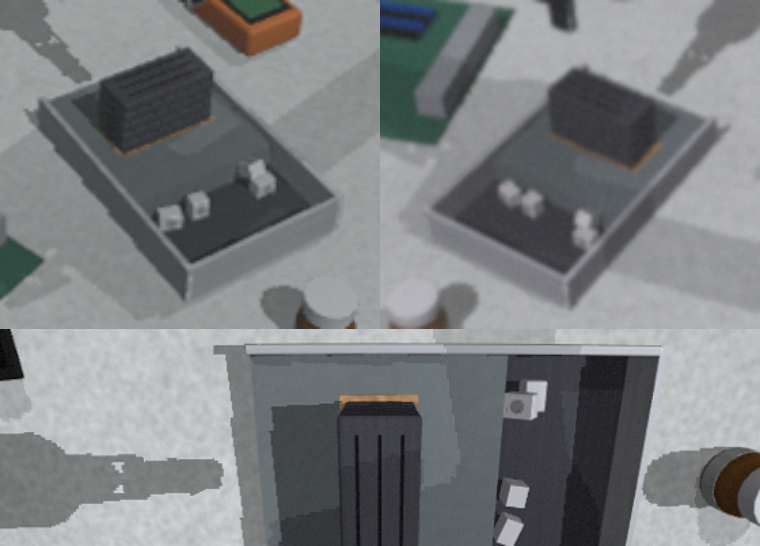

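The five-layer pile looks square and flush. The sixth drive is next.

```bash
python3 - <<'E'
from pk import *
C,p,d=load('w1'); X=cast(C,[(160,219),(184,272)],.012); e=X[1]-X[0]; print(X.mean(0),np.arctan2(e[1],e[0]))
yaw=(np.arctan2(e[1],e[0])+np.pi/2)%np.pi-np.pi/2
one(5,X.mean(0),yaw)
E
```

```text
[ 0.50600502 -0.44819308] -0.1635328184242689
d6 [0.5065, -0.4518, 99.8623, 44.0424, -0.1234]
76.72 tcp [ 0.507  -0.4524  0.0039] F [0.3 0.5 3.3] gap 0.49 gf 61.3
77.66 tcp [ 0.5059 -0.4511  0.1186] F [-0.2 -0.3 -0.9] gap 0.494 gf 60.8
81.05 tcp [0.5842 0.181  0.0939] F [-0.4  0.  -0.1] gap 0.493 gf 60.9
82.53 tcp [0.5829 0.1807 0.1886] F [ 0.2 -0.2 -0. ] gap 1.0 gf 0.0
check 5 x [-56.8  48.2] ymax L/R 16.8 21.5 top z 0.1014 exp 0.10200000000000001
```

```bash
python3 - <<'E'
from pk import *
go((.42,.0),.3,np.pi); arm.pause(.4); C,p,d=shot('end')
H=cv2.cvtColor(p,cv2.COLOR_BGR2HSV); print('t',arm.sense()['time_s'])
s=arm.read_camera('scene')[0]; e=arm.read_camera('side')[0]
cv2.imwrite('pics/end2.png',np.hstack([cv2.resize(p,(480,360)),np.vstack([cv2.resize(s[150:300,200:360],(300,280)),cv2.resize(e[190:290,150:257],(300,280))])[:360*2] if 0 else cv2.resize(np.hstack([s[160:310,230:350],e[180:330,180:300]]),(320,360),interpolation=cv2.INTER_CUBIC)]))
w=((H[...,0]>8)&(H[...,0]<28)&(H[...,1]>60)&(H[...,2]>60)).astype(np.uint8)
for b in blobs(C,w,.044,1500): print('brush',np.round(b[:5],4),b[5].round())
m=((H[...,2]<32)|(w>0)).astype(np.uint8)
for b in blobs(C,m,.004,1500): print('mat+',np.round(b[:5],4),b[5].round())
E
```

```text
t 84.025
brush [ 4.494000e-01 -9.150000e-02  1.151963e+02  3.912270e+01  5.420000e-02] [202. 185.]
brush [3.827000e-01 5.200000e-02 1.402433e+02 7.248600e+01 1.562500e+00] [324. 130.]
mat+ [ 7.1910000e-01  2.1000000e-03  1.0128141e+03  3.5158380e+02
 -1.5687000e+00] [303. 356.]
mat+ [ 4.543000e-01 -9.550000e-02  1.392258e+02  5.397990e+01  5.870000e-02] [205. 179.]
mat+ [3.874000e-01 5.720000e-02 1.543528e+02 7.977860e+01 1.562500e+00] [324. 130.]
```

View pics/end2.png

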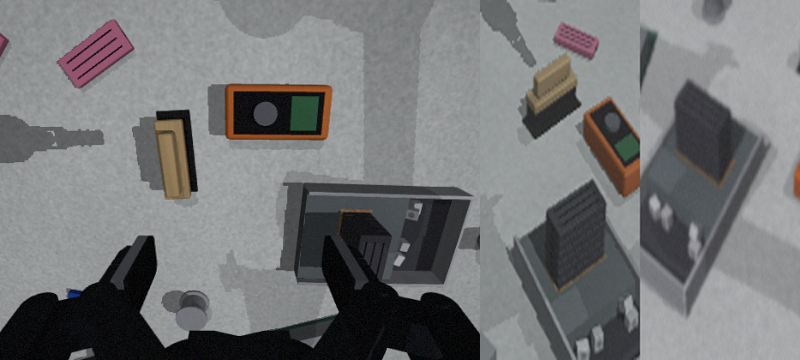

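The brush is square on its mat (within about 1 mm and 0.01 rad), all six drives are in one flush pile on the cork, and the offcuts are in the tray. I'm handing in.

```bash
python3 -c "
from cell import arm
print(arm.close_job())"
```

```text
the job is handed in; nothing more can be done
None
```

I handed the job in at about 84 s: the four offcuts are in the scrap tray, the brush stands square on its mat to within about 1 mm, all six drives are in one flush pile on the cork pad, and the multimeter, spool and jar were left alone.

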